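# Vent a filter housing and back off its knurled locking collar

## Robot

A 7-joint arm with a two-finger parallel gripper is mounted at the origin on the work surface. World frame = base frame: x ahead of the robot, y to its left, z up, the work surface at z = 0. Lengths are in m, angles in rad, forces in N, time in s.
With the tool pointing down it reaches from about 0.4 to 0.875 m from the base axis. Payload 19.3 kg.
Tool frame: the origin (TCP) lies at the very end of the fingers, on their centre line; the grasp point (between the pads) lies bot.tcp_to_grasp behind it (bot.tcp_to_grasp is the distance from the TCP to the grasp point, in m); z points along the fingers, y is the direction in which the jaws open and shut (so a half turn about z gives the same grasp; the last joint's range is limited). The gripper opens to 85 mm and grips with 20 to 120 N. Pads are 22 mm wide; open, the fingers measure 114 mm over their backs; the gripper's body (76 mm by 85 mm) begins 54 mm behind the grasp point. The pads swing forward as they close: fully open they stand 13 mm farther back than shut.
Start: joints at [1.278, 0.521, -0.036, 1.599, 0.021, 1.021, -0.113], TCP at [0.138, -0.61, 0.231] pointing down, gripper open.
Joint ranges: [-2.91, 2.91], [-0.3, 2.13], [-1.5, 1.42], [0.17, 2.43], [-1.26, 4.41], [0.16, 1.93], [-2.52, 2.52]. Speed limits (rad/s): [1.89, 1.89, 2.39, 2.39, 3.01, 3.01, 3.01].

## Interface

Orientations are given as [roll, pitch, yaw] about the fixed x, y, z axes, in that order (R = Rz(yaw) Ry(pitch) Rx(roll)).
In Python, from workcell import bot gives the robot as it stands.
- The arm moves only by the tool servo_tool, never from a script. Its argument "targets" is a list of rows, each a list of 2 entries, a list of its own where there are three numbers: the shift along the tool's x, y, z in units of 0.05 m (1.0 is 0.05 m), then the turn about the tool's z in units of 5 degrees (1.0 is 5 degrees). A call has 1 to 12 rows; each row shifts and turns the commanded pose from where the row before left it, along the tool's axes as they then stand; what a row does not reach is not made up. A row lasts 1/8 s, in which the tool goes at most 62.5 mm and 10.7 degrees, less where a joint would pass 70% of its speed; a pose out of reach is approached as far as the arm can. A call with a number of a shift or a turn outside -1 to 1 is refused whole. A call with a gripper value outside its range is refused whole. "gripper" is the opening, from -1 (shut) to 1 (fully open), so that 0 is half open, set as the call begins (left out, the last holds). The fingers move at their own pace and stop on an object; "newtons" is the grip in N (left out, the last holds). Time passes only in rows, so rows that do not move let the fingers close. It gives the time, the measured TCP pose, the force and the opening at its end, in the units of the state.
- bot.observe(): the state, without advancing time (a new reading comes with each control period).
- bot.grab_frame(name): name is "scene" or "side" or "wrist"; returns the picture (480x640x3 uint8, blue, green, red); there is no depth.
- bot.get_calibration(name): a dict with "fx", "fy", "cx", "cy" (pixels), "pose" (4x4, takes a point from camera to world coordinates). Camera axes: x right, y up, looking along -z (the intrinsics and any distortion apply to the point x, -y, -z); pixel columns grow to the right and rows downward; lengths in m; the calibration is good to about 2 mm. The wrist camera is an equidistant fisheye: a pixel r from the principal point sees the ray r / f radians off the axis. A picture is of the moment at which its call begins: read the wrist's pose just before it. get_calibration takes no time and is no camera call; for the wrist camera it gives the pose at the moment of the call.
- bot.job_done(): hands the job in, once; it reports no verdict.
The state is a dict: "clock": time; "qpos": joint angles; "qd": joint speeds; "joint_efforts": joint torques, N m; "position": TCP position; "tool_rot": TCP orientation; "force": force on the tool from outside, world axes, zero at the start; "moment": the same for the moment, N m; "grip_width": finger opening in m.
Only numpy, scipy, OpenCV 4.12 (cv2) and the standard library are available. Lean on these libraries where they do the work, as an engineer would, in place of code of your own. Each camera call takes 0.05 s, during which the arm holds its last target.

## Task

First press the yellow vent button on the filter housing fully down and let it go. Then roll a fingertip around the knurled rim of the blue locking collar to loosen it, anticlockwise seen from above, counting each time the collar's white mark comes round to the fixed red pointer, and stop with the mark lined up with the pointer for the second time. Only touch the collar from outside its rim, without gripping or straddling it, leave the jar, the bottle and the loose purple lid where they stand, and finish clear of everything.

Things in the scene. Friction and masses are not known exactly. Their poses are not given: they have to be found in the camera images.
- rig: Filtration rig, bolted down, at a new place and yaw each time: aluminium base plate 10 mm thick, x -60 to +60, y -85 to +185 mm; white filter housing with a blue collar on top; beside it at y = 135 mm a grey vent block 50 x 50 mm, top 40 mm above the bench. Origin on the bench on the collar's vertical axis, z up, y towards the vent block.
- collar_center (a point): On the collar's vertical axis at half its height, 74 mm above the bench. The collar is a solid blue disc 28 mm tall, 100 mm diameter over 30 upright ribs 2.5 mm high (the knurling), too wide to grip. It turns without rising. The housing below it is slimmer (68 mm), and nothing of the rig within 105 mm of the axis hinders a finger passing all round the rim.
- collar_mark (a point): Outer end of the white mark bar on the collar's top face, 42 mm from the axis; it turns with the collar.
- pointer (a point): Outer tip of the fixed red pointer bar, 21 mm from the axis along the rig's +x, 94 mm above the bench. It lies on a fixed grey hub (44 mm diameter) that rises 5 mm above the middle of the collar's top.
- collar (a joint): Collar angle in rad over several turns, growing as it loosens (anticlockwise from above). 0 = tight, mark at the pointer; starts between 0.6 and 3.4; 6.28 is the first time the mark comes round to the pointer, 12.57 the second; a stop blocks it at 16. Steady drag of 0.08 N m (about 1.6 N at the rim); it stays where it is left.
- vent_top (a point): Centre of the top of the yellow spring button on the vent block, 135 mm from the collar's axis along the rig's y, 62 mm above the bench; cap 28 mm in diameter, standing 10 mm out of a black housing 44 mm in diameter. Pressed straight down.
- vent (a joint): How far the vent button is pressed, in m: 0 released, 0.006 fully down (takes about 4 N); springs back.
- amber_jar: Loose amber jar with white cap, 48 mm diameter, 85 mm tall; origin at the centre of its underside. To be left alone.
- sample_bottle: Loose white sample bottle with yellow label, 42 mm diameter, 100 mm tall; origin at the centre of its underside. To be left alone.
- purple_lid: Loose purple screw lid lying on the bench, 52 mm diameter, 16 mm tall; origin at the centre of its underside. To be left alone.

How it is judged:
By the outcome, as a careful person would: the job done as asked, in the order asked, and still so for the second after the job is handed in, with the robot touching nothing.
It also fails if it takes over 56 s, if anything falls off the work surface, if the arm or the gripper's body presses on something with over 40 N, if the wrist force passes 120 N, or if a joint passes its speed limit or range.

## Working session

There is one attempt and no reset: what is moved stays moved. The work goes in short steps, Python scripts to look and compute and a tool call to move; the robot and the scene stay as the last step left them, time stands still between calls to the robot, and variables do not carry over. Pictures are saved under pics/ and viewed, and the job is handed in when it is done.

Besides the shell and the picture viewer there is one more tool, called after "Request:" as name(argument=value, ...) on one line, values as JSON. servo_tool: Moves the arm, as the interface text tells. Its arguments: {"type":"object","properties":{"targets":{"type":"array","items":{"type":"array"}},"gripper":{"type":"number"},"newtons":{"type":"number"}},"required":["targets"]}

```bash
mkdir -p pics; ls; cat > h.py <<'E'
import numpy as np, cv2
from workcell import bot
def ray(c,u,v,wr=False):
    P=np.array(c['pose']);x=(u-c['cx'])/c['fx'];y=(v-c['cy'])/c['fy']
    if wr:
        r=np.hypot(x,y); s=np.sin(r)/r if r>1e-9 else 1; d=np.array([x*s,-y*s,-np.cos(r)])
    else: d=np.array([x,-y,-1.])
    return P[:3,3],P[:3,:3]@d
def onz(c,u,v,z,wr=False):
    o,d=ray(c,u,v,wr);return o+d*(z-o[2])/d[2]
E
python3 - <<'E'
from h import *
s=bot.observe();print(s, bot.tcp_to_grasp)
for n in("scene","side","wrist"):
    c=bot.get_calibration(n);print(n,c)
    cv2.imwrite(f'pics/{n}0.png',bot.grab_frame(n))
E
```

```text
pics
{'clock': 0.0, 'qpos': array([ 1.27778881,  0.52202973, -0.03630574,  1.59998955,  0.02121774,
        1.02109532, -0.11279165]), 'qd': array([-5.70845056e-04, -9.20998906e-04,  1.31504075e-04,  1.09820801e-04,
       -2.62499172e-05,  4.70736205e-04,  9.06367610e-04]), 'joint_efforts': array([ 4.81211446e-04, -9.27105904e+01,  1.97970405e+00, -3.69942892e+01,
        1.77244894e-02,  8.28851829e-03, -1.21704225e-04]), 'position': array([ 0.13797991, -0.60924109,  0.23072279]), 'tool_rot': array([-3.14046101e+00,  1.06494315e-04,  2.22796111e-01]), 'force': array([-0.28076103,  0.59914407, -0.10880794]), 'moment': array([-0.03065301,  0.05635486, -0.05396846]), 'grip_width': 0.08552517484185981} 0.0187
scene {'fx': 504.9955972249922, 'fy': 504.9955972249922, 'cx': 318.96968664231946, 'cy': 234.67067484640322, 'pose': array([[-0.29089404, -0.74975202,  0.59435054,  1.01288016],
       [ 0.95664817, -0.21863574,  0.19241282,  0.13439101],
       [-0.01431563,  0.6245561 ,  0.78084873,  0.70160234],
       [ 0.        ,  0.        ,  0.        ,  1.        ]])}
side {'fx': 578.5620116260549, 'fy': 578.5620116260549, 'cx': 313.88314668830645, 'cy': 253.08762983044514, 'pose': array([[ 0.80741847,  0.40410739, -0.42985188,  0.21996506],
       [-0.58970699,  0.53065889, -0.6088077 , -0.48936421],
       [-0.01791898,  0.74504923,  0.66676874,  0.6047234 ],
       [ 0.        ,  0.        ,  0.        ,  1.        ]])}
wrist {'fx': 371.64829954431775, 'fy': 371.64829954431775, 'cx': 323.598902873248, 'cy': 236.54106887886746, 'pose': array([[ 2.20374204e-01,  9.42082886e-01,  2.52814254e-01,
         2.01423624e-01],
       [-9.75415204e-01,  2.13009541e-01,  5.64988169e-02,
        -5.93781919e-01],
       [-6.25279538e-04, -2.59049748e-01,  9.65863778e-01,
         3.72888502e-01],
       [ 0.00000000e+00,  0.00000000e+00,  0.00000000e+00,
         1.00000000e+00]])}
```

View pics/scene0.png

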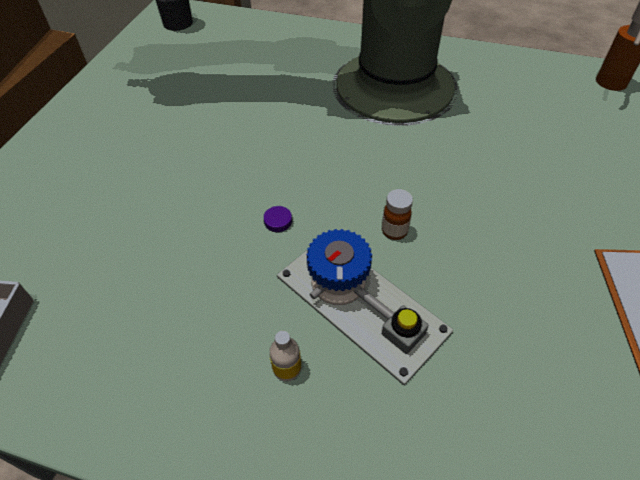

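View pics/side0.png

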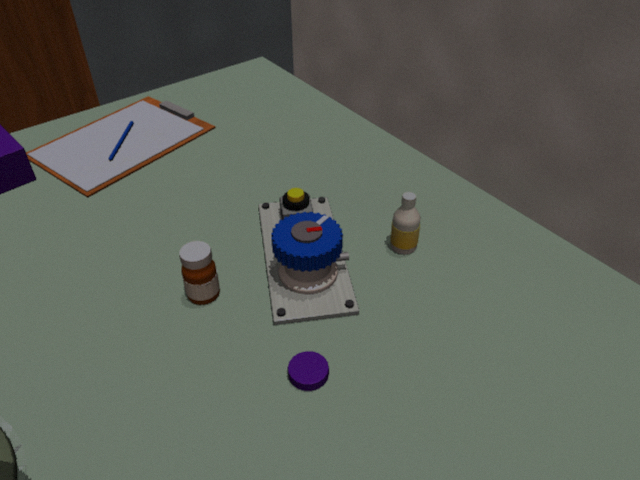

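View pics/wrist0.png

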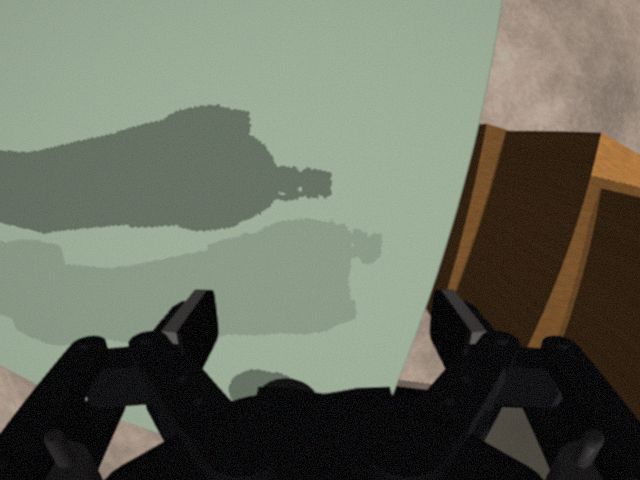

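The scene view shows the rig's collar near (340,258), the yellow button at (407,320), the bottle at (285,357), the jar at (397,215) and the lid at (278,218). The side view agrees. Next I'll measure them.

```bash
cat > m.py <<'E'
from h import *
def blob(m,near=None):
    n,l,st,ce=cv2.connectedComponentsWithStats(m.astype(np.uint8))
    return [(st[i,4],ce[i].round(1).tolist(),(l==i)) for i in range(1,n) if st[i,4]>15]
R={}
for n in("scene","side"):
    im=cv2.imread(f'pics/{n}0.png');c=bot.get_calibration(n);h=cv2.cvtColor(im,cv2.COLOR_BGR2HSV)
    H,S,V=[h[...,i].astype(int) for i in range(3)]
    for nm,m,z in(("yellow",(abs(H-29)<4)&(S>200)&(V>150),.062),("red",((H<6)|(H>174))&(S>180)&(V>120),.094),("blue",(abs(H-112)<10)&(S>150),.074),("purple",(abs(H-135)<8)&(S>120),.008)):
        for a,ce,mm in blob(m):
            print(n,nm,a,ce,onz(c,*ce,z).round(4))
    # hull of blue
E
python3 m.py
python3 - <<'E'
import cv2
a=cv2.imread('pics/scene0.png')[215:365,260:460];b=cv2.imread('pics/side0.png')[175:325,240:440]
import numpy as np
cv2.imwrite('pics/z0.png',cv2.resize(np.hstack([a,b]),None,fx=2,fy=2,interpolation=cv2.INTER_CUBIC))
E
```

```text
scene yellow 197 [407.2, 317.1] [0.6352 0.1419 0.062 ]
scene red 53 [334.4, 255.0] [0.5811 0.0181 0.094 ]
scene blue 2465 [338.8, 260.5] [0.575  0.0235 0.074 ]
scene purple 574 [277.4, 218.4] [ 0.4699 -0.1197  0.008 ]
side red 39 [313.5, 228.5] [0.579  0.0187 0.094 ]
side blue 145 [120.5, 140.6] [0.4654 0.4458 0.074 ]
side blue 2713 [306.4, 243.5] [0.5657 0.0179 0.074 ]
side purple 1468 [12.6, 163.2] [0.2995 0.6104 0.008 ]
side purple 1268 [307.9, 370.5] [ 0.4677 -0.1193  0.008 ]
```

View pics/z0.png

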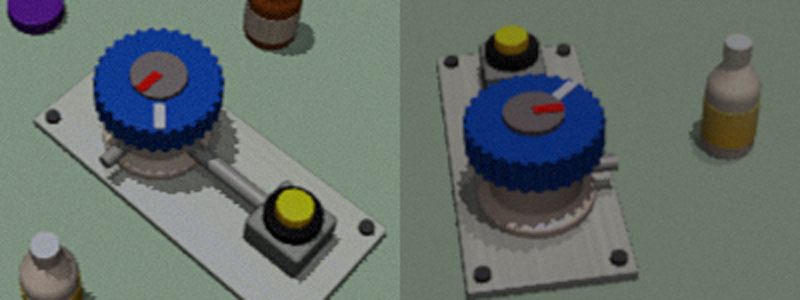

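```bash
cat > m2.py <<'E'
from h import *
import sys
def fit(pts):
    A=np.c_[2*pts,np.ones(len(pts))];s=np.linalg.lstsq(A,(pts**2).sum(1),rcond=None)[0];return s[:2],np.sqrt(s[2]+s[0]**2+s[1]**2)
def measure(n,im,c,wr=False):
    h=cv2.cvtColor(im,cv2.COLOR_BGR2HSV);H,S,V=[h[...,i].astype(int) for i in range(3)]
    b=((abs(H-112)<10)&(S>150)).astype(np.uint8)
    cs,_=cv2.findContours(b,cv2.RETR_CCOMP,cv2.CHAIN_APPROX_NONE)
    cs=sorted(cs,key=cv2.contourArea,reverse=True)
    # far half of top rim = upper hull pts on z=.088
    P=np.array(c['pose'])[:3,3]
    out=cv2.convexHull(cs[0]).reshape(-1,2)
    w=np.array([onz(c,u,v,.088,wr)[:2] for u,v in cs[0].reshape(-1,2)])
    cen=w.mean(0)
    for k in range(4):
        d=(w-cen); f=(cen-P[:2])/np.linalg.norm(cen-P[:2]); sel=w[(d@f>0.00)]
        cen2,r=fit(sel)
        cen=cen2
    print(n,'rim far',cen.round(4),round(r,4))
    mask=np.zeros_like(b);cv2.drawContours(mask,[cs[0]],-1,1,-1)
    inn=mask.astype(bool)&(b==0)
    k,l,st,ce=cv2.connectedComponentsWithStats(inn.astype(np.uint8))
    for i in range(1,k):
        if st[i,4]>20: print('  inner',st[i,4],ce[i].round(1),onz(c,*ce[i],.0905,wr).round(4),S[l==i].mean().round(),V[l==i].mean().round())
    y=(abs(H-29)<4)&(S>200)&(V>110)
    k,l,st,ce=cv2.connectedComponentsWithStats(y.astype(np.uint8))
    for i in range(1,k):
        if st[i,4]>60: print('  yel',st[i],ce[i].round(1),onz(c,*ce[i],.059,wr).round(4))
if __name__=="__main__":
  for n in("scene","side"):
    measure(n,cv2.imread(f'pics/{n}0.png'),bot.get_calibration(n))
    im=cv2.imread(f'pics/{n}0.png');h=cv2.cvtColor(im,cv2.COLOR_BGR2HSV)
    if n=='side': print(h[185:205,296].tolist())
  print(onz(bot.get_calibration('scene'),339.8,277,.088),onz(bot.get_calibration('side'),328,218,.088))
E
python3 m2.py
```

```text
scene rim far [0.5732 0.0229] 0.0472
  inner 564 [339.  252.4] [0.5719 0.0226 0.0905] 51.0 99.0
  inner 89 [339.2 272.6] [0.6073 0.0329 0.0905] 49.0 155.0
  yel [398 310  19  16 235] [407.2 317.3] [0.6337 0.142  0.059 ]
side rim far [0.578  0.0356] 0.0312
  yel [288 189  15   9 108] [295.1 192.8] [0.6333 0.1442 0.059 ]
[[60, 26, 118], [56, 31, 115], [35, 91, 120], [30, 191, 131], [30, 222, 133], [30, 207, 137], [31, 210, 135], [30, 212, 137], [30, 221, 134], [29, 213, 138], [29, 216, 136], [29, 219, 135], [26, 222, 124], [21, 228, 103], [22, 241, 88], [21, 217, 88], [22, 225, 69], [22, 188, 46], [0, 38, 20], [173, 46, 22]]
[0.61290479 0.03531698 0.088     ] [0.61377477 0.03116379 0.088     ]
```

Request:
servo_tool(targets=[[[0, 0, 0], 1], [[0, 0, 0], 1], [[0, 0, 0], 0.55]], gripper=-1, newtons=40)

```text
clock: 0.52
position: [0.1381, -0.6094, 0.231]
tool_rot: [-3.141, 0.0, -0.002]
force: [-0.2, -0.5, -0.2]
grip_width: 0.0325
```

```bash
python3 - <<'E'
from h import *
s=bot.observe();print({k:np.round(s[k],4) for k in('clock','position','tool_rot','force','grip_width')})
c=bot.get_calibration('scene');d=bot.get_calibration('side')
print('jar',onz(c,396,230,.0),onz(d,203,292,0)); print('bottle',onz(c,288,368,0),onz(d,404,243,0))
E
```

```text
{'clock': np.float64(0.525), 'position': array([ 0.1381, -0.6094,  0.231 ]), 'tool_rot': array([-3.1411e+00,  2.0000e-04, -1.9000e-03]), 'force': array([-0.1984, -0.5   , -0.2218]), 'grip_width': np.float64(0.0325)}
jar [0.43006771 0.09060169 0.        ] [0.43011215 0.09221258 0.        ]
bottle [ 0.73178312 -0.00918413  0.        ] [ 0.73819587 -0.00470882  0.        ]
```

Request:
servo_tool(targets=[[[0.62, -0.94, 0], 0], [[0.62, -0.94, 0], 0], [[0.62, -0.94, 0], 0], [[0.62, -0.94, 0], 0], [[0.62, -0.94, 0], 0], [[0.62, -0.94, 0], 0], [[0.62, -0.94, 0], 0], [[0.62, -0.94, 0], 0]])

```text
clock: 1.52
position: [0.3867, -0.2319, 0.2314]
tool_rot: [3.141, -0.0, 0.0]
force: [1.4, -1.1, -0.1]
grip_width: 0.0
```

Request:
servo_tool(targets=[[[0.62, -0.94, 0], 0], [[0.62, -0.94, 0], 0], [[0.62, -0.94, 0], 0], [[0.62, -0.94, 0], 0], [[0.62, -0.94, 0], 0], [[0.62, -0.94, 0], 0], [[0.62, -0.94, 0], 0], [[0.62, -0.94, 0], 0], [[0, 0, 0], 0]])

```text
clock: 2.65
position: [0.6343, 0.1471, 0.2302]
tool_rot: [-3.14, 0.001, 0.005]
force: [0.1, -0.5, -0.6]
grip_width: 0.0003
```

```bash
python3 - <<'E'
from h import *
s=bot.observe();print({k:np.round(s[k],4) for k in('clock','qpos','position','tool_rot','force','grip_width')})
c=bot.get_calibration('wrist');np.save('wc.npy',c['pose']);im=bot.grab_frame('wrist');cv2.imwrite('pics/w1.png',im)
E
```

```text
{'clock': np.float64(2.65), 'qpos': array([-0.1433,  0.5758, -0.2702,  1.5159,  0.1639,  1.0726, -2.0162]), 'position': array([0.6343, 0.1471, 0.2302]), 'tool_rot': array([-3.1397e+00,  1.0000e-03,  5.0000e-03]), 'force': array([ 0.1044, -0.4716, -0.5674]), 'grip_width': np.float64(0.0003)}
```

View pics/w1.png

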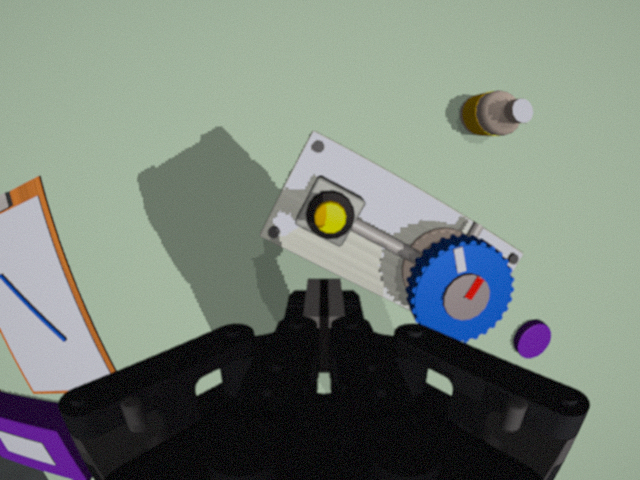

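```bash
cat > w.py <<'E'
from h import *
import sys
from m2 import fit
def wm(im,c,verbose=True):
    h=cv2.cvtColor(im,cv2.COLOR_BGR2HSV);H,S,V=[h[...,i].astype(int) for i in range(3)]
    for nm,m,z in(("yellow",(abs(H-29)<5)&(S>180)&(V>100),.062),("red",((H<6)|(H>174))&(S>150)&(V>100),.094),("white",(S<50)&(V>150),.088),("grey",(S<75)&(V>60)&(V<150),.093)):
        k,l,st,ce=cv2.connectedComponentsWithStats(m.astype(np.uint8))
        for i in range(1,k):
            if st[i,4]>25 and st[i,4]<3000: 
                p=onz(c,*ce[i],z,True)
                if np.hypot(p[0]-.572,p[1]-.0225)<.05 or nm=='yellow':
                    print(nm,st[i,4],ce[i].round(1),p.round(4))
    b=((abs(H-112)<12)&(S>130)).astype(np.uint8)
    cs,_=cv2.findContours(b,cv2.RETR_EXTERNAL,cv2.CHAIN_APPROX_NONE);cc=max(cs,key=cv2.contourArea)
    hull=cv2.convexHull(cc).reshape(-1,2)
    w=np.array([onz(c,u,v,.088,True)[:2] for u,v in hull]);print('blue hull fit',fit(w))
if __name__=="__main__":
    c=bot.get_calibration('wrist');c['pose']=np.load('wc.npy');wm(cv2.imread('pics/w1.png'),c)
E
python3 w.py
```

```text
yellow 604 [333.2 217.8] [0.6325 0.1403 0.062 ]
red 169 [473.9 288. ] [0.5794 0.019  0.094 ]
white 199 [459.4 259.4] [0.6035 0.0336 0.088 ]
grey 1341 [464.6 298.3] [0.5695 0.0259 0.093 ]
blue hull fit (array([0.57387066, 0.02684817]), np.float64(0.0512658981043236))
```

Request:
servo_tool(targets=[[[-0.02, 0.11, 0.4], 0], [[0, 0, 0.8], 0], [[0, 0, 0.8], 0], [[0, 0, 0.8], 0], [[0, 0, 0.3], 0], [[0, 0, 0], 0]])

```text
clock: 3.45
position: [0.6327, 0.1364, 0.0763]
tool_rot: [3.141, 0.001, -0.0]
force: [0.2, 0.2, 0.8]
grip_width: 0.0004
```

Request:
servo_tool(targets=[[[0, 0, 0.1], 0], [[0, 0, 0.1], 0], [[0, 0, 0.05], 0], [[0, 0, 0], 0]])

```text
clock: 3.95
position: [0.6329, 0.1371, 0.0638]
tool_rot: [-3.142, 0.0, 0.0]
force: [0.2, -0.9, -0.7]
grip_width: 0.0001
```

Request:
servo_tool(targets=[[[0, -0.08, 0], 0], [[0, 0, 0.06], 0], [[0, 0, 0.06], 0], [[0, 0, 0.06], 0], [[0, 0, 0], 0]])

```text
clock: 4.58
position: [0.6332, 0.1415, 0.0558]
tool_rot: [-3.141, -0.001, 0.0]
force: [-5.4, 1.6, 17.1]
grip_width: 0.0
```

Request:
servo_tool(targets=[[[0, 0, 0.02], 0], [[0, 0, 0], 0]])

```text
clock: 4.82
position: [0.6332, 0.1415, 0.0556]
tool_rot: [-3.141, -0.001, 0.0]
force: [-10.6, 0.4, 31.7]
grip_width: 0.0003
```

```bash
python3 - <<'E'
from h import *
s=bot.observe();print({k:np.round(s[k],4) for k in('clock','position','force')})
im=bot.grab_frame('scene');cv2.imwrite('pics/s1.png',cv2.resize(im[180:400,240:480],None,fx=2.5,fy=2.5))
E
```

```text
{'clock': np.float64(4.825), 'position': array([0.6332, 0.1415, 0.0556]), 'force': array([-10.6024,   0.4297,  31.726 ])}
```

View pics/s1.png

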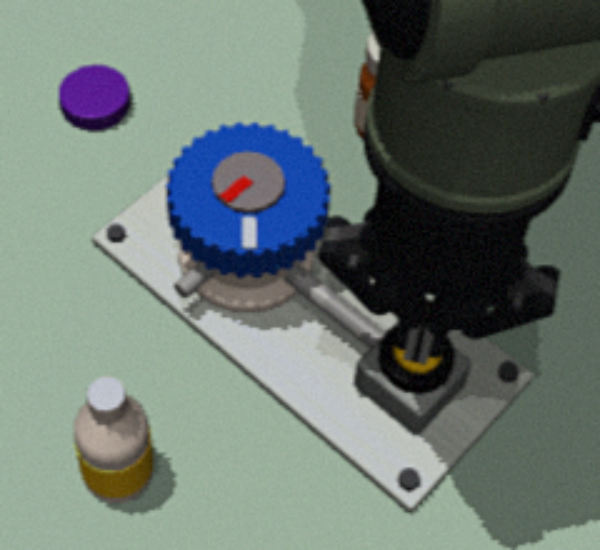

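Request:
servo_tool(targets=[[[0, 0, -0.1], 0], [[0, 0, -0.4], 0], [[0, 0, -0.5], 0], [[-0.5, 0.5, 0], 0], [[-0.5, 0.5, 0], 0], [[0, 0, 0], 0]])

```text
clock: 5.62
position: [0.5819, 0.0885, 0.1048]
tool_rot: [3.14, 0.0, -0.002]
force: [0.6, 0.6, -0.1]
grip_width: -0.0001
```

```bash
python3 - <<'E'
from h import *
s=bot.observe();print({k:np.round(s[k],4) for k in('clock','position','force','tool_rot')})
im=bot.grab_frame('side');cv2.imwrite('pics/d1.png',cv2.resize(im[130:330,230:430],None,fx=3,fy=3))
E
```

```text
{'clock': np.float64(5.625), 'position': array([0.5819, 0.0885, 0.1048]), 'force': array([ 0.6483,  0.5781, -0.0597]), 'tool_rot': array([ 3.1401e+00,  4.0000e-04, -2.2000e-03])}
```

View pics/d1.png

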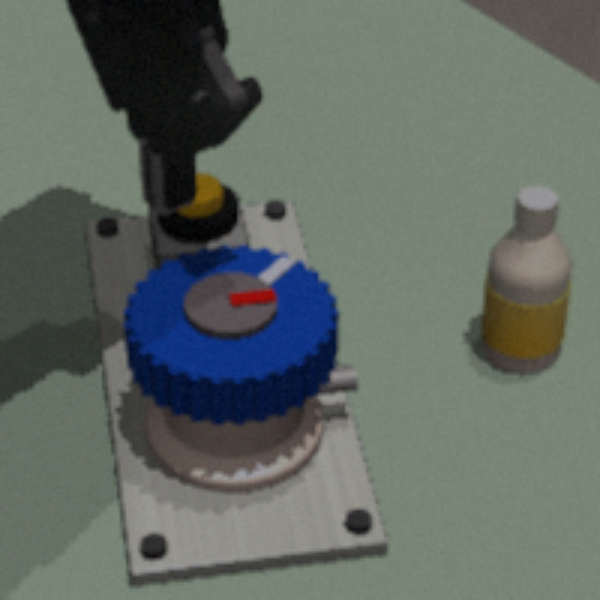

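The button has sprung back up. Next I lower the finger beside the rim and feel for contact.

Request:
servo_tool(targets=[[[0, 0, 0.4], 0], [[0, 0, 0.36], 0], [[0, 0.05, 0], 0], [[0, 0, 0], 0]])

```text
clock: 6.18
position: [0.5832, 0.0885, 0.0661]
tool_rot: [-3.142, -0.0, 0.0]
force: [0.4, 0.4, -0.6]
grip_width: 0.0002
```

Request:
servo_tool(targets=[[[0, 0.04, 0], 0], [[0, 0, 0], 0]])

```text
clock: 6.42
position: [0.5832, 0.0864, 0.0663]
tool_rot: [-3.142, -0.001, -0.0]
force: [0.1, -0.7, 0.5]
grip_width: 0.0001
```

Request:
servo_tool(targets=[[[0, 0.04, 0], 0], [[0, 0, 0], 0]])

```text
clock: 6.68
position: [0.5831, 0.0853, 0.0661]
tool_rot: [-3.14, -0.001, 0.001]
force: [0.2, 4.6, 0.9]
grip_width: -0.0001
```

Request:
servo_tool(targets=[[[-0.07, 0.01, 0], 0], [[-0.1, 0, 0], 0], [[-0.1, 0, 0], 0]])

```text
clock: 7.05
position: [0.5698, 0.0855, 0.0661]
tool_rot: [-3.14, -0.001, 0.001]
force: [2.1, 8.2, 0.2]
grip_width: 0.0002
```

```bash
cat > snap.py <<'E'
from h import *
import sys
n=sys.argv[1];s=bot.observe();print({k:np.round(s[k],4) for k in('clock','position','force','tool_rot')})
cs=[]
a=bot.grab_frame('scene')[180:330,270:420];b=bot.grab_frame('side')[175:325,235:385]
cv2.imwrite(f'pics/{n}.png',cv2.resize(np.hstack([a,b]),None,fx=2.6,fy=2.6,interpolation=cv2.INTER_CUBIC))
E
python3 snap.py a1
```

```text
{'clock': np.float64(7.05), 'position': array([0.5698, 0.0855, 0.0661]), 'force': array([2.0766, 8.1541, 0.1712]), 'tool_rot': array([-3.1398e+00, -1.4000e-03,  1.3000e-03])}
```

View pics/a1.png

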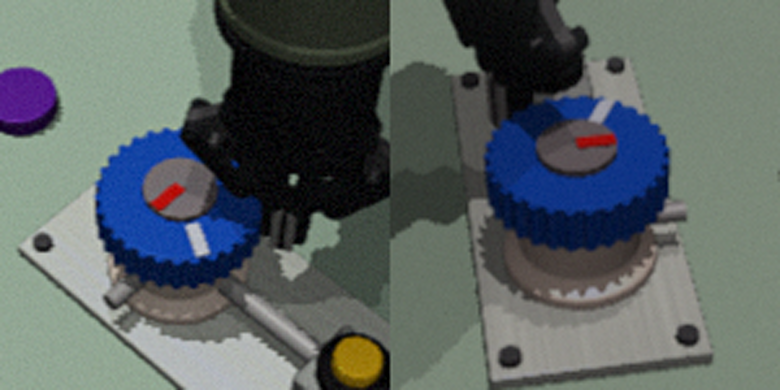

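Request:
servo_tool(targets=[[[-0.16, 0, 0], 0], [[-0.168, 0.015, 0], 0], [[-0.163, 0.043, 0], 0], [[-0.153, 0.072, 0], 0], [[-0.139, 0.097, 0], 0]])

```text
clock: 7.78
position: [0.5299, 0.0722, 0.0658]
tool_rot: [3.141, -0.0, 0.0]
force: [1.4, 2.3, 0.2]
grip_width: 0.0002
```

Request:
servo_tool(targets=[[[-0.119, 0.119, 0], 0], [[-0.097, 0.139, 0], 0], [[-0.072, 0.153, 0], 0], [[-0.043, 0.163, 0], 0], [[-0.015, 0.168, 0], 0]])

```text
clock: 8.4
position: [0.5111, 0.0353, 0.0654]
tool_rot: [3.141, 0.003, 0.001]
force: [-9.6, 2.6, 4.3]
grip_width: -0.0003
```

```bash
python3 snap.py a2
```

```text
{'clock': np.float64(8.4), 'position': array([0.5111, 0.0353, 0.0654]), 'force': array([-9.5755,  2.5691,  4.2939]), 'tool_rot': array([3.1414e+00, 3.3000e-03, 6.0000e-04])}
```

View pics/a2.png

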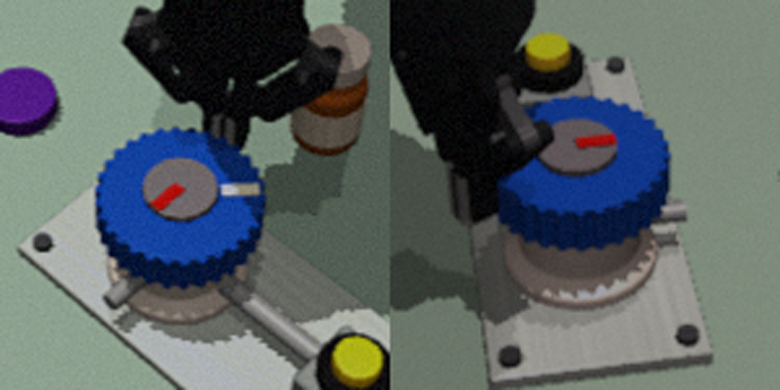

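Request:
servo_tool(targets=[[[0, 0.155, 0], 0], [[0, 0.155, 0], 0], [[0, 0.15, 0], 0], [[0.015, 0.168, 0], 0], [[0.043, 0.163, 0], 0]])

```text
clock: 9.12
position: [0.5154, -0.0047, 0.0656]
tool_rot: [3.141, 0.001, 0.0]
force: [-1.4, 1.3, -0.5]
grip_width: 0.0
```

Request:
servo_tool(targets=[[[0.072, 0.153, 0], 0], [[0.097, 0.139, 0], 0], [[0.119, 0.119, 0], 0], [[0.139, 0.097, 0], 0]])

```text
clock: 9.62
position: [0.536, -0.0317, 0.0655]
tool_rot: [3.14, 0.003, -0.001]
force: [-8.3, -8.1, 2.7]
grip_width: 0.0001
```

Request:
servo_tool(targets=[[[0.153, 0.072, 0], 0], [[0.163, 0.043, 0], 0], [[0.168, 0.015, 0], 0], [[0.04, 0, 0], 0]])

```text
clock: 10.12
position: [0.5632, -0.0399, 0.0656]
tool_rot: [3.138, 0.001, -0.003]
force: [-5.8, -18.3, 2.2]
grip_width: -0.0001
```

```bash
cat > snap.py <<'E'
from h import *
import sys
C=np.array([.572,.0238])
n=sys.argv[1];s=bot.observe();print({k:np.round(s[k],4) for k in('clock','position','force','tool_rot')})
A=[]
for k,r in(('scene',(slice(180,330),slice(270,420))),('side',(slice(175,325),slice(235,385)))):
    im=bot.grab_frame(k);c=bot.get_calibration(k);A.append(im[r]);cv2.imwrite(f'pics/{n}_{k}.png',im)
    h=cv2.cvtColor(im,cv2.COLOR_BGR2HSV).astype(int);S,V=h[...,1],h[...,2]
    m=np.zeros(S.shape,np.uint8)
    for v in range(175,330):
        for u in range(235,420):
            p=onz(c,u,v,.088)[:2]-C
            if .027<np.hypot(*p)<.044 and S[v,u]<100 and V[v,u]>90: m[v,u]=1
    q,l,st,ce=cv2.connectedComponentsWithStats(m)
    for i in range(1,q):
        if st[i,4]>20:
            p=onz(c,*ce[i],.088)[:2]-C
            print(k,'mark px',st[i,4],ce[i].round(1),'deg rel pointer',round((np.degrees(np.arctan2(p[1],p[0]))+27.4)%360,1),'r',np.hypot(*p).round(4))
cv2.imwrite(f'pics/{n}.png',cv2.resize(np.hstack(A),None,fx=2.6,fy=2.6,interpolation=cv2.INTER_CUBIC))
E
python3 snap.py a3
```

```text
{'clock': np.float64(10.125), 'position': array([ 0.5632, -0.0399,  0.0656]), 'force': array([ -5.7637, -18.3246,   2.1649]), 'tool_rot': array([ 3.1379e+00,  1.5000e-03, -2.7000e-03])}
scene mark px 26 [327.5 239.7] deg rel pointer 258.5 r 0.0323
side mark px 33 [304.5 248.5] deg rel pointer 255.5 r 0.0351
```

View pics/a3.png

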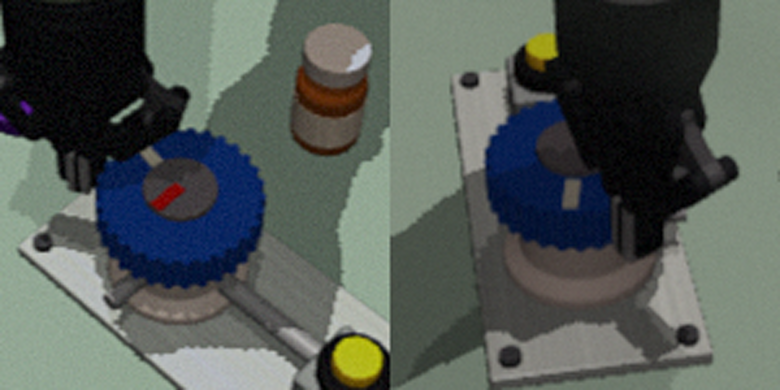

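Request:
servo_tool(targets=[[[0.135, -0.01, 0], 0], [[0.135, 0, 0], 0], [[0.13, 0, 0], 0], [[0.168, -0.015, 0], 0], [[0.163, -0.043, 0], 0], [[0.153, -0.072, 0], 0]])

```text
clock: 10.98
position: [0.6081, -0.029, 0.0658]
tool_rot: [3.142, -0.0, -0.0]
force: [-1.1, -1.1, -0.1]
grip_width: -0.0
```

Request:
servo_tool(targets=[[[0.139, -0.097, 0], 0], [[0.119, -0.119, 0], 0], [[0.097, -0.139, 0], 0], [[0.072, -0.153, 0], 0], [[0.043, -0.163, 0], 0], [[0.015, -0.168, 0], 0]])

```text
clock: 11.72
position: [0.6319, 0.0138, 0.0658]
tool_rot: [-3.142, 0.0, 0.0]
force: [-0.2, -0.5, 0.1]
grip_width: -0.0001
```

```bash
python3 snap.py a4
```

```text
{'clock': np.float64(11.725), 'position': array([0.6319, 0.0138, 0.0658]), 'force': array([-0.2407, -0.5214,  0.0801]), 'tool_rot': array([-3.1415e+00,  0.0000e+00,  3.0000e-04])}
side mark px 56 [327.8 241.5] deg rel pointer 314.4 r 0.0353
```

View pics/a4.png

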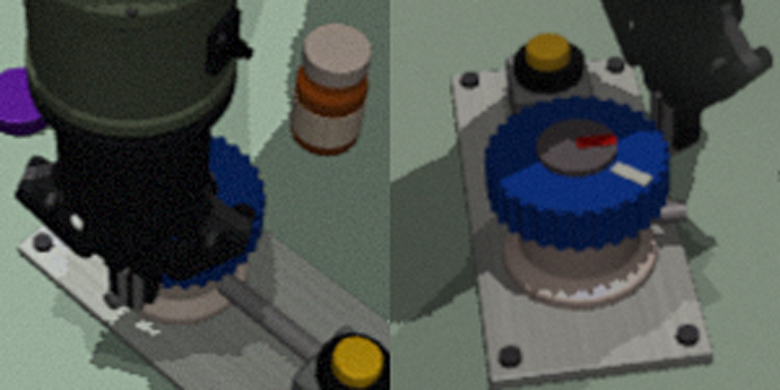

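Request:
servo_tool(targets=[[[-0.03, 0, 0], 0], [[0, 0, 0], 0]])

```text
clock: 12.08
position: [0.6309, 0.0129, 0.066]
tool_rot: [-3.141, -0.001, -0.0]
force: [5.1, 1.0, -2.0]
grip_width: -0.0001
```

Request:
servo_tool(targets=[[[-0.03, 0, 0], 0], [[0, 0, 0], 0]])

```text
clock: 12.32
position: [0.6306, 0.0127, 0.0662]
tool_rot: [-3.141, -0.004, -0.0]
force: [14.0, 0.2, -7.4]
grip_width: 0.0002
```

Request:
servo_tool(targets=[[[0, -0.155, 0], 0], [[0, -0.155, 0], 0], [[0, -0.15, 0], 0], [[-0.015, -0.168, 0], 0], [[-0.043, -0.163, 0], 0]])

```text
clock: 12.95
position: [0.6256, 0.0526, 0.0657]
tool_rot: [3.141, 0.001, -0.0]
force: [0.3, -1.0, 0.5]
grip_width: 0.0001
```

Request:
servo_tool(targets=[[[-0.075, -0.152, 0], 0], [[-0.1, -0.138, 0], 0], [[-0.122, -0.117, 0], 0], [[-0.139, -0.096, 0], 0]])

```text
clock: 13.45
position: [0.6037, 0.0782, 0.0658]
tool_rot: [-3.142, 0.0, 0.0]
force: [1.0, -0.3, -0.4]
grip_width: 0.0003
```

Request:
servo_tool(targets=[[[-0.153, -0.07, 0], 0], [[-0.163, -0.04, 0], 0], [[-0.168, -0.01, 0], 0]])

```text
clock: 13.82
position: [0.5797, 0.0847, 0.066]
tool_rot: [-3.141, -0.001, 0.001]
force: [1.9, 6.8, -0.5]
grip_width: 0.0003
```

```bash
python3 snap.py a5
```

```text
{'clock': np.float64(13.825), 'position': array([0.5797, 0.0847, 0.066 ]), 'force': array([ 1.9353,  6.8203, -0.5214]), 'tool_rot': array([-3.1405e+00, -9.0000e-04,  7.0000e-04])}
scene mark px 55 [327.3 269.9] deg rel pointer 11.7 r 0.0353
side mark px 50 [330.4 225.2] deg rel pointer 14.7 r 0.0354
```

View pics/a5.png

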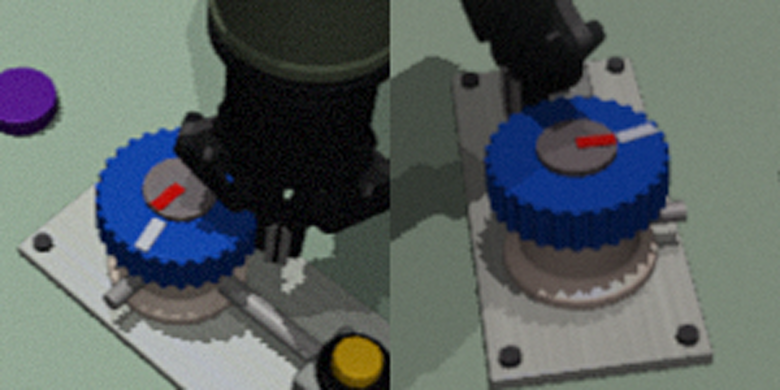

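The mark has passed the pointer once and is now about 13° beyond it. I'll carry on with the second turn.

Request:
servo_tool(targets=[[[-0.125, 0, 0], 0], [[-0.125, 0, 0], 0], [[-0.125, 0, 0], 0], [[-0.168, 0.02, 0], 0], [[-0.163, 0.048, 0], 0], [[-0.15, 0.075, 0], 0], [[-0.137, 0.1, 0], 0]])

```text
clock: 14.8
position: [0.5298, 0.0711, 0.0658]
tool_rot: [3.141, -0.0, 0.0]
force: [0.9, 0.8, -0.0]
grip_width: -0.0
```

Request:
servo_tool(targets=[[[-0.115, 0.119, 0], 0], [[-0.093, 0.139, 0], 0], [[-0.07, 0.148, 0], 0], [[-0.043, 0.158, 0], 0], [[-0.015, 0.163, 0], 0]])

```text
clock: 15.42
position: [0.5104, 0.035, 0.0653]
tool_rot: [3.141, 0.006, 0.001]
force: [-19.0, 4.8, 13.3]
grip_width: -0.0002
```

```bash
python3 snap.py a6
```

```text
{'clock': np.float64(15.425), 'position': array([0.5104, 0.035 , 0.0653]), 'force': array([-19.0392,   4.7643,  13.3437]), 'tool_rot': array([3.141e+00, 5.700e-03, 7.000e-04])}
scene mark px 53 [363.  257.1] deg rel pointer 123.0 r 0.0355
```

View pics/a6.png

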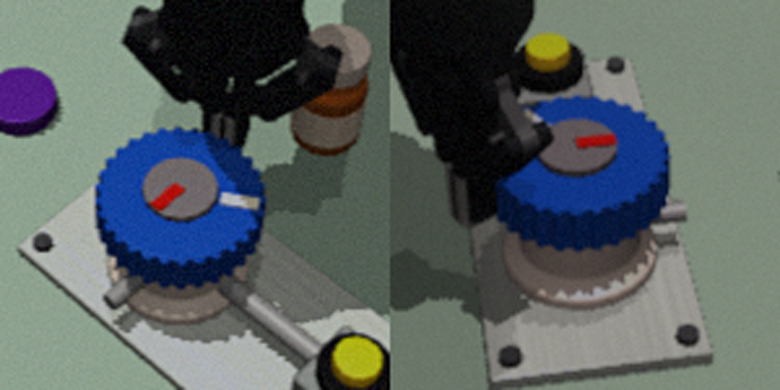

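Request:
servo_tool(targets=[[[-0.015, 0.155, 0], 0], [[0, 0.155, 0], 0], [[0, 0.15, 0], 0], [[0.015, 0.168, 0], 0], [[0.048, 0.163, 0], 0]])

```text
clock: 16.15
position: [0.5149, -0.0052, 0.0655]
tool_rot: [3.141, 0.002, -0.0]
force: [-2.2, 1.3, -0.7]
grip_width: -0.0001
```

Request:
servo_tool(targets=[[[0.072, 0.15, 0], 0], [[0.1, 0.137, 0], 0], [[0.12, 0.117, 0], 0], [[0.139, 0.095, 0], 0]])

```text
clock: 16.65
position: [0.5359, -0.0317, 0.0653]
tool_rot: [3.139, 0.004, -0.001]
force: [-9.6, -10.8, 2.0]
grip_width: -0.0001
```

Request:
servo_tool(targets=[[[0.153, 0.07, 0], 0], [[0.163, 0.04, 0], 0], [[0.168, 0.013, 0], 0], [[0.05, 0, 0], 0]])

```text
clock: 17.15
position: [0.564, -0.0402, 0.0655]
tool_rot: [3.137, 0.001, -0.004]
force: [-2.4, -21.8, -0.4]
grip_width: 0.0002
```

```bash
python3 snap.py a7
```

```text
{'clock': np.float64(17.15), 'position': array([ 0.564 , -0.0402,  0.0655]), 'force': array([ -2.3614, -21.7571,  -0.3963]), 'tool_rot': array([ 3.1371e+00,  1.3000e-03, -3.6000e-03])}
scene mark px 28 [331.6 237.7] deg rel pointer 245.3 r 0.0328
side mark px 32 [298.8 248. ] deg rel pointer 242.8 r 0.0357
```

View pics/a7.png

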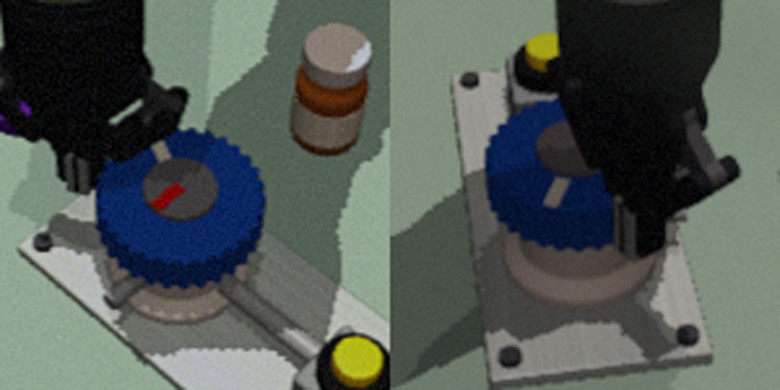

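Request:
servo_tool(targets=[[[0.13, -0.005, 0], 0], [[0.13, 0, 0], 0], [[0.125, 0, 0], 0], [[0.163, -0.02, 0], 0], [[0.158, -0.05, 0], 0], [[0.148, -0.078, 0], 0]])

```text
clock: 18.0
position: [0.6074, -0.0292, 0.0656]
tool_rot: [3.141, -0.0, -0.001]
force: [-0.4, -2.6, -1.8]
grip_width: 0.0003
```

```bash
python3 snap.py a8
```

```text
{'clock': np.float64(18.0), 'position': array([ 0.6074, -0.0292,  0.0656]), 'force': array([-0.4189, -2.5607, -1.8101]), 'tool_rot': array([ 3.1405e+00, -1.0000e-04, -1.1000e-03])}
side mark px 32 [322.4 245.5] deg rel pointer 296.5 r 0.0358
```

Request:
servo_tool(targets=[[[0.13, -0.105, 0], 0], [[0.112, -0.122, 0], 0], [[0.09, -0.14, 0], 0]])

```text
clock: 18.48
position: [0.6243, -0.0089, 0.0659]
tool_rot: [3.142, -0.001, 0.0]
force: [1.7, -4.6, -0.9]
grip_width: 0.0001
```

```bash
python3 snap.py a9
```

```text
{'clock': np.float64(18.475), 'position': array([ 0.6243, -0.0089,  0.0659]), 'force': array([ 1.6911, -4.6163, -0.8687]), 'tool_rot': array([ 3.1416e+00, -9.0000e-04,  4.0000e-04])}
side mark px 48 [331.4 238.6] deg rel pointer 326.9 r 0.0365
```

View pics/a9.png

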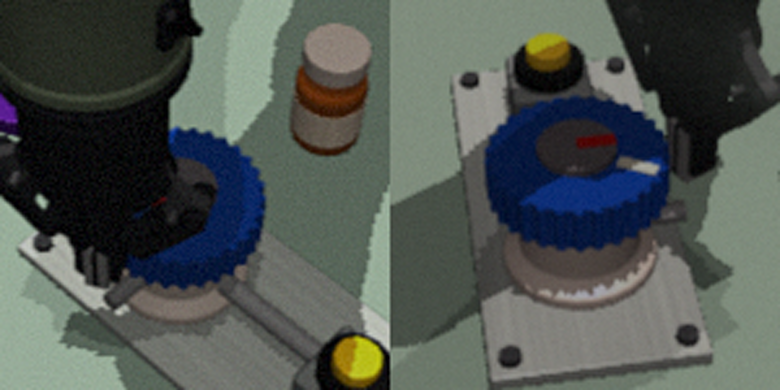

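Request:
servo_tool(targets=[[[0.068, -0.152, 0], 0], [[0.038, -0.16, 0], 0], [[0, 0, 0], 0]])

```text
clock: 18.95
position: [0.6301, 0.0076, 0.0661]
tool_rot: [-3.141, -0.003, 0.001]
force: [8.3, -0.1, -2.9]
grip_width: -0.0003
```

```bash
python3 snap.py a10
```

```text
{'clock': np.float64(18.95), 'position': array([0.6301, 0.0076, 0.0661]), 'force': array([ 8.2828, -0.1259, -2.9117]), 'tool_rot': array([-3.1406e+00, -2.6000e-03,  1.3000e-03])}
side mark px 60 [332.5 233. ] deg rel pointer 346.1 r 0.0352
```

View pics/a10.png

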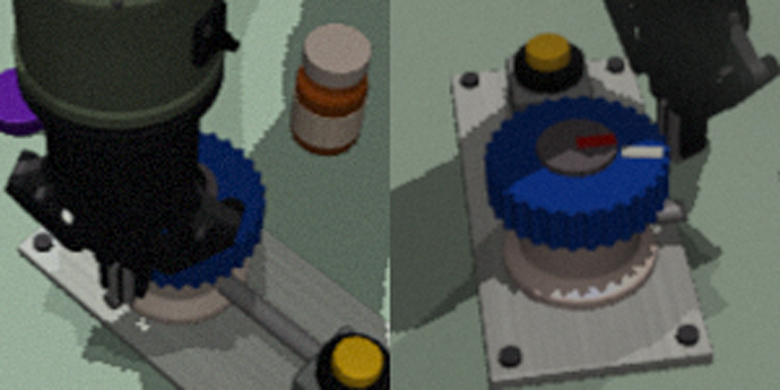

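Request:
servo_tool(targets=[[[0, -0.08, 0], 0], [[0, -0.08, 0], 0], [[0, 0, 0], 0], [[0.1, 0, 0], 0], [[0.4, 0, 0], 0], [[0, 0, -0.6], 0], [[0.3, 0, -0.9], 0], [[0.3, 0, -0.9], 0], [[0, 0, -0.5], 0], [[0, 0, 0], 0]])

```text
clock: 20.3
position: [0.6845, 0.015, 0.2127]
tool_rot: [-3.141, -0.003, 0.001]
force: [-0.7, 0.7, -0.5]
grip_width: -0.0002
```

```bash
python3 snap.py b1; python3 - <<'E'
from h import *
c=bot.get_calibration('wrist');np.save('wc.npy',c['pose']);im=bot.grab_frame('wrist');cv2.imwrite('pics/w2.png',im)
from w import wm
wm(im,c)
E
```

```text
{'clock': np.float64(20.3), 'position': array([0.6845, 0.015 , 0.2127]), 'force': array([-0.6762,  0.7042, -0.4934]), 'tool_rot': array([-3.1409e+00, -2.6000e-03,  6.0000e-04])}
scene mark px 59 [322.  266.2] deg rel pointer 355.1 r 0.0353
side mark px 54 [332.8 230.2] deg rel pointer 355.9 r 0.0358
grey 52 [315.6 319.2] [0.6118 0.0221 0.093 ]
grey 48 [331.7 319.2] [0.6118 0.0095 0.093 ]
grey 104 [323.  377.1] [0.5551 0.0163 0.093 ]
blue hull fit (array([0.60704782, 0.05472272]), np.float64(0.013450723178190073))
```

View pics/b1.png

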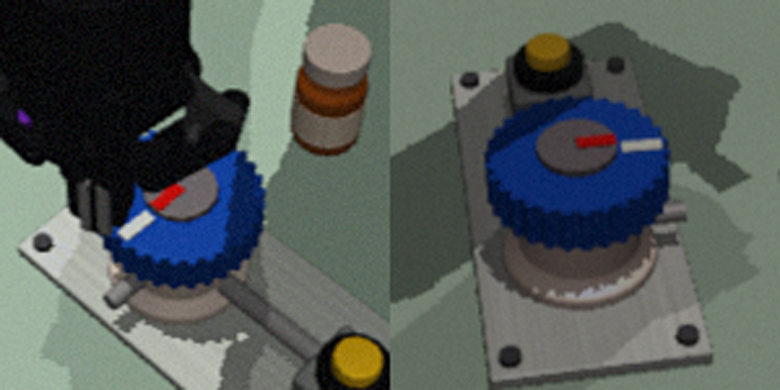

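View pics/w2.png

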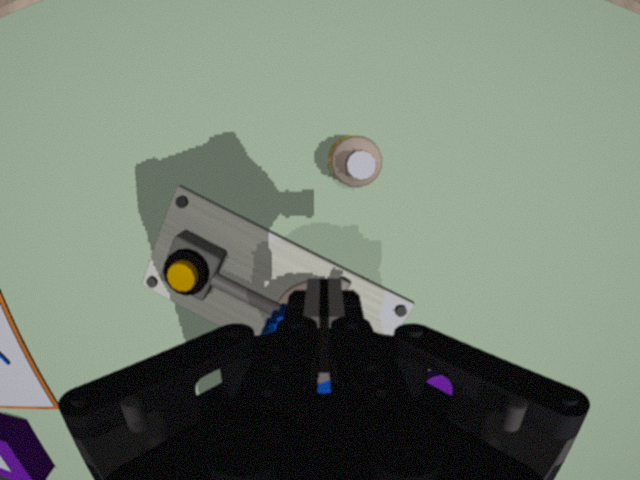

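```bash
cat > fine.py <<'E'
from h import *
import sys
def fine(f,k,C):
    im=cv2.imread(f);c=bot.get_calibration(k)
    h=cv2.cvtColor(im,cv2.COLOR_BGR2HSV).astype(int);H,S,V=h[...,0],h[...,1],h[...,2]
    r={}
    uu,vv=np.meshgrid(np.arange(235,420),np.arange(175,330))
    for nm,z,lo,hi,m in(('red',.094,0,.026,((H<8)|(H>172))&(S>150)&(V>60)),('mark',.088,.024,.046,(S<100)&(V>85))):
        p=np.array([onz(c,u,v,z)[:2] for u,v in zip(uu.ravel(),vv.ravel())]);rr=np.hypot(*(p-C).T)
        sel=(rr>lo)&(rr<hi)&m[vv.ravel(),uu.ravel()]
        q=p[sel];ce=q.mean(0);w,e=np.linalg.eigh(np.cov((q-ce).T));d=e[:,1]*np.sign(e[:,1]@(ce-C))
        print(f,nm,len(q),ce.round(4),'PCA',np.degrees(np.arctan2(d[1],d[0])).round(1),'radial',np.degrees(np.arctan2(*(ce-C)[::-1])).round(1))
if __name__=="__main__":
    for f,k in [a.split(':') for a in sys.argv[1:]]:
        for C in ([.572,.0238],[.571,.0229]): fine(f,k,np.array(C))
E
python3 fine.py pics/scene0.png:scene pics/side0.png:side pics/b1_scene.png:scene pics/b1_side.png:side
python3 - <<'E'
from h import *
for k,rg in(('scene',(240,400,270,460)),('side',(190,330,255,365))):
    im=cv2.imread(f'pics/{k}0.png');c=bot.get_calibration(k);g=im.max(2)
    m=(g<70).astype(np.uint8);a,b,l,r=rg;z=np.zeros_like(m);z[a:b,l:r]=m[a:b,l:r]
    n,_,st,ce=cv2.connectedComponentsWithStats(z)
    for i in range(1,n):
        if 12<st[i,4]<120: print(k,st[i],ce[i].round(1),onz(c,*ce[i],.012).round(4))
E
```

```text
pics/scene0.png red 63 [0.5818 0.0177] PCA -28.0 radial -32.0
pics/scene0.png mark 88 [0.5951 0.0291] PCA 18.9 radial 13.0
pics/scene0.png red 63 [0.5818 0.0177] PCA -28.0 radial -25.8
pics/scene0.png mark 76 [0.6009 0.0323] PCA 6.6 radial 17.5
pics/side0.png red 57 [0.579  0.0179] PCA -28.1 radial -40.4
pics/side0.png mark 71 [0.6034 0.0356] PCA -15.2 radial 20.7
pics/side0.png red 57 [0.579  0.0179] PCA -28.1 radial -32.3
pics/side0.png mark 65 [0.6017 0.0349] PCA -11.6 radial 21.4
pics/b1_scene.png red 67 [0.5815 0.0175] PCA -26.7 radial -33.4
pics/b1_scene.png mark 75 [0.601  0.0056] PCA -41.7 radial -32.1
pics/b1_scene.png red 67 [0.5815 0.0175] PCA -26.7 radial -27.0
pics/b1_scene.png mark 77 [0.5993 0.0068] PCA -37.4 radial -29.7
pics/b1_side.png red 62 [0.5787 0.018 ] PCA -27.4 radial -40.7
pics/b1_side.png mark 74 [0.6017 0.0085] PCA -79.1 radial -27.3
pics/b1_side.png red 62 [0.5787 0.018 ] PCA -27.4 radial -32.3
pics/b1_side.png mark 72 [0.6007 0.0073] PCA -50.1 radial -27.6
scene [327 256  27   9  44] [341.  261.6] [0.533  0.0167 0.012 ]
scene [283 270   7   7  38] [286.1 273.1] [ 0.5809 -0.0641  0.012 ]
scene [278 277  16  14  20] [285.4 283.6] [ 0.6005 -0.0582  0.012 ]
scene [440 325   7   8  45] [443.1 328.6] [0.6097 0.1982 0.012 ]
scene [407 333  46  49  69] [429.5 356.9] [0.6614 0.1859 0.012 ]
scene [276 339  17  11  63] [285.  344.9] [ 0.7034 -0.0229  0.012 ]
scene [280 354  20  14  48] [291.7 362.1] [ 0.7264 -0.0046  0.012 ]
scene [285 359  19  23 119] [297.1 370.1] [0.7359 0.0068 0.012 ]
scene [400 368   8   8  54] [403.4 371.6] [0.6945 0.1538 0.012 ]
side [318 197   7   6  33] [321.2 199.6] [0.6931 0.1551 0.012 ]
side [262 203   7   6  35] [265.2 205.5] [0.6077 0.1995 0.012 ]
side [291 233  31  10  92] [306.  238.9] [0.612  0.0866 0.012 ]
side [345 300   9   8  56] [349.  303.6] [ 0.5787 -0.0634  0.012 ]
side [277 308   8   9  57] [280.6 311.8] [ 0.4937 -0.0185  0.012 ]
```

```bash
python3 - <<'E'
from h import *
C=np.array([.571,.0232])
for k,p in(('scene',(322,266.2)),('side',(332.8,230.2))):
    q=onz(bot.get_calibration(k),*p,.088)[:2]; print(k,q,np.degrees(np.arctan2(*(q-C)[::-1])))
E
sed -i 's/C=np.array(\[.572,.0238\])/C=np.array([.571,.0232])/; s/+27.4/+27.7/' snap.py
python3 - <<'E'
import cv2,numpy as np
a=cv2.imread('pics/b1_scene.png')[235:300,300:380];b=cv2.imread('pics/b1_side.png')[205:270,270:350]
cv2.imwrite('pics/z1.png',cv2.resize(np.hstack([a,b]),None,fx=5,fy=5,interpolation=cv2.INTER_CUBIC))
E
```

```text
scene [0.60181657 0.00490831] -30.691953335812777
side [0.60250722 0.00519443] -29.74685725862568
```

View pics/z1.png

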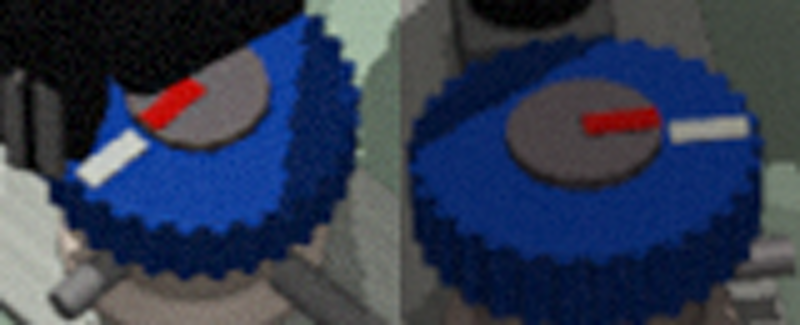

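Request:
servo_tool(targets=[[[-0.25, -0.65, 0], 0], [[-0.25, -0.65, 0], 0], [[-0.25, -0.65, 0], 0], [[-0.25, -0.65, 0], 0], [[0, 0, 0], 0], [[0, 0, 0], 0]])

```text
clock: 21.2
position: [0.6336, 0.1437, 0.21]
tool_rot: [3.141, 0.001, 0.0]
force: [0.4, -0.2, -0.1]
grip_width: 0.0
```

```bash
cat > pm.py <<'E'
from h import *
import sys
n=sys.argv[1]
C=np.array([.571,.0232])
uu,vv=np.meshgrid(np.arange(640),np.arange(480));uu=uu.ravel();vv=vv.ravel()
ims=[];crops=[]
for k in('scene','side','wrist'):
    wr=k=='wrist';c=bot.get_calibration(k);im=bot.grab_frame(k);cv2.imwrite(f'pics/{n}_{k}.png',im)
    P=np.array(c['pose'])
    h=cv2.cvtColor(im,cv2.COLOR_BGR2HSV).astype(int);H,S,V=h[...,0],h[...,1],h[...,2]
    out={}
    for nm,z,lo,hi,m in(('red',.094,0,.03,((H<8)|(H>172))&(S>150)&(V>60)),('mark',.088,.026,.045,(S<100)&(V>85)&(vv.reshape(480,640)>-1))):
        x=(uu-c['cx'])/c['fx'];y=(vv-c['cy'])/c['fy']
        if wr:
            r=np.hypot(x,y);s=np.sin(r)/np.maximum(r,1e-9);d=np.c_[x*s,-y*s,-np.cos(r)]
        else: d=np.c_[x,-y,-np.ones_like(x)]
        D=d@P[:3,:3].T;p=(P[:3,3]+D*((z-P[2,3])/D[:,2])[:,None])[:,:2]
        rr=np.hypot(*(p-C).T);sel=(rr>lo)&(rr<hi)&m.ravel()
        M=sel.reshape(480,640).astype(np.uint8);q,l,st,ce=cv2.connectedComponentsWithStats(M,connectivity=4)
        if q<2: continue
        i=1+np.argmax(st[1:,4]);w=p[(l==i).ravel()];g=w.mean(0);e,v=np.linalg.eigh(np.cov((w-g).T));dd=v[:,1]*np.sign(v[:,1]@(g-C))
        out[nm]=g
        print(k,nm,st[i,4],ce[i].round(1),g.round(4),'PCA',np.degrees(np.arctan2(dd[1],dd[0])).round(1),'radial',np.degrees(np.arctan2(*(g-C)[::-1])).round(1))
    if 'mark' in out and 'red' in out:
        t=out['mark']-out['red'];print('   red->mark dir',np.degrees(np.arctan2(t[1],t[0])).round(1))
E
python3 pm.py c1
```

```text
scene red 62 [333.9 255.3] [0.5819 0.0176] PCA -27.5 radial -27.4
scene mark 64 [322.1 266.1] [0.6015 0.005 ] PCA -31.1 radial -30.8
   red->mark dir -32.5
side red 60 [313.7 228.7] [0.579  0.0181] PCA -27.6 radial -32.8
side mark 60 [332.4 230.3] [0.602  0.0054] PCA -33.2 radial -29.9
   red->mark dir -28.8
wrist red 194 [478.5 296. ] [0.5795 0.0189] PCA -27.4 radial -27.0
wrist mark 209 [494.3 267.8] [0.6013 0.005 ] PCA -30.4 radial -31.0
   red->mark dir -32.5
```

View pics/c1_wrist.png

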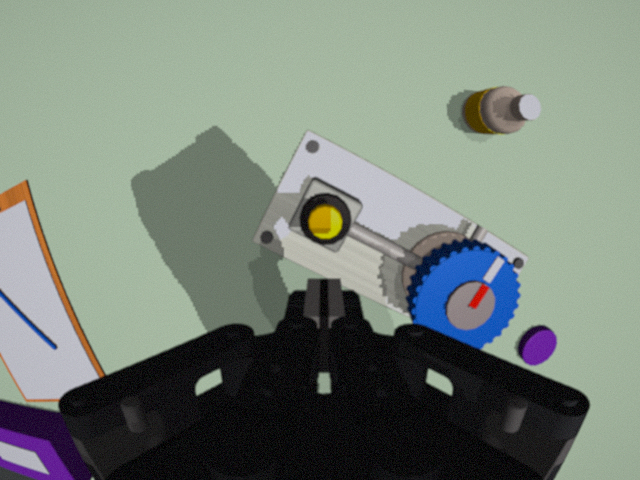

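Request:
servo_tool(targets=[[[-0.625, 0.5, 0], 0], [[-0.625, 0.5, 0], 0], [[0, 0.04, 0.7], 0], [[0, 0, 0.7], 0], [[0, 0, 0.7], 0], [[0, 0, 0.7], 0], [[0, 0, 0.08], 0], [[0, 0, 0], 0], [[0, 0, 0], 0]])

```text
clock: 22.48
position: [0.5721, 0.0922, 0.0682]
tool_rot: [-3.141, -0.002, -0.0]
force: [0.5, 0.2, -0.2]
grip_width: -0.0
```

Request:
servo_tool(targets=[[[0, 0.06, 0], 0], [[0, 0.06, 0], 0], [[0, 0, 0], 0]])

```text
clock: 22.85
position: [0.5714, 0.086, 0.0671]
tool_rot: [-3.141, -0.0, -0.0]
force: [-1.1, 0.7, -0.5]
grip_width: 0.0002
```

Request:
servo_tool(targets=[[[0, 0.03, 0], 0], [[0, 0, 0], 0]])

```text
clock: 23.1
position: [0.5714, 0.0855, 0.0669]
tool_rot: [-3.141, -0.0, 0.001]
force: [-0.6, 5.3, 1.0]
grip_width: 0.0001
```

Request:
servo_tool(targets=[[[0, 0.01, 0], 0], [[-0.03, 0, 0], 0], [[-0.025, 0, 0], 0], [[0, 0, 0], 0], [[0, 0, 0], 0]])

```text
clock: 23.72
position: [0.5689, 0.0855, 0.067]
tool_rot: [-3.14, -0.001, 0.001]
force: [1.3, 7.3, 0.8]
grip_width: -0.0001
```

```bash
python3 pm.py c2; python3 -c "
from h import *
print(bot.observe()['clock'])"
```

```text
scene red 62 [333.9 255.3] [0.5819 0.0176] PCA -27.5 radial -27.4
scene mark 60 [322.8 266.7] [0.6023 0.0064] PCA -27.4 radial -28.3
   red->mark dir -28.7
side red 58 [313.7 228.8] [0.5788 0.018 ] PCA -28.6 radial -33.7
side mark 62 [331.8 229.5] [0.6023 0.0073] PCA -30.5 radial -27.0
   red->mark dir -24.5
wrist red 938 [505.9 297.3] [0.5797 0.0191] PCA -27.8 radial -25.3
wrist mark 892 [534.9 234.3] [0.6023 0.0067] PCA -27.4 radial -27.8
   red->mark dir -28.8
23.875
```

The mark now reads −27.4° to −28.3° in the clearest views, against −27.7° for the pointer. I'll back straight off the rim and lift clear.

Request:
servo_tool(targets=[[[0, -0.06, 0], 0], [[0, -0.2, 0], 0], [[0, 0, -0.5], 0], [[0, 0, -0.8], 0], [[-0.2, -0.3, -0.9], 0], [[0.6, -0.6, -0.7], 0], [[0.6, -0.6, 0], 0], [[0, 0, 0], 0], [[0, 0, 0], 0]])

```text
clock: 25.0
position: [0.6179, 0.1721, 0.2113]
tool_rot: [3.141, 0.001, 0.0]
force: [0.3, -0.2, -0.2]
grip_width: -0.0
```

```bash
python3 pm.py c3; python3 snap.py c4
```

```text
scene red 62 [333.9 255.3] [0.5819 0.0176] PCA -27.5 radial -27.4
scene mark 60 [322.8 266.7] [0.6023 0.0064] PCA -27.4 radial -28.3
   red->mark dir -28.7
side red 60 [313.7 228.7] [0.579  0.0181] PCA -27.6 radial -32.8
side mark 61 [331.9 229.5] [0.6024 0.0071] PCA -28.8 radial -27.1
   red->mark dir -25.1
wrist red 180 [510.6 276.2] [0.5794 0.019 ] PCA -27.1 radial -26.7
wrist mark 198 [523.8 247.4] [0.6022 0.0065] PCA -26.5 radial -28.1
   red->mark dir -28.6
{'clock': np.float64(25.15), 'position': array([0.6181, 0.1715, 0.2118]), 'force': array([ 0.5328,  0.4304, -0.7281]), 'tool_rot': array([ 3.1411e+00,  3.0000e-04, -5.0000e-04])}
scene mark px 54 [322.9 266.7] deg rel pointer 359.5 r 0.0356
side mark px 55 [332.1 229.5] deg rel pointer 0.6 r 0.0356
```

View pics/c3_wrist.png

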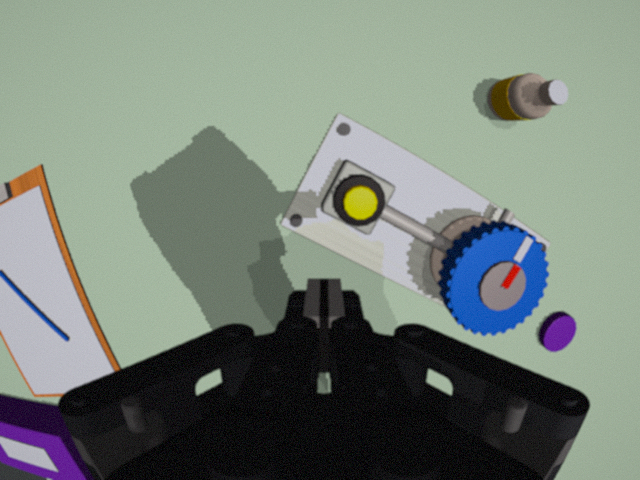

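View pics/c3_scene.png

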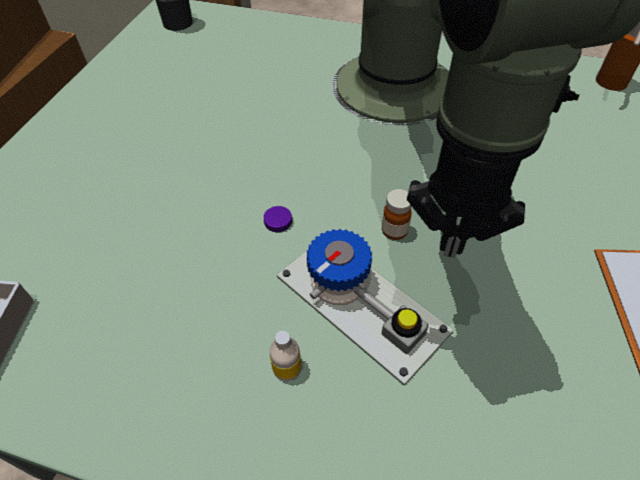

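The mark at (322,267) is in line with the red pointer at (334,255). The button at (407,320) is up, and the jar, bottle and lid are at the same pixels as at the start. The gripper is well clear at z = 0.21 m, so I'm handing in.

```bash
python3 -c "
from workcell import bot
print(bot.job_done())"
```

```text
the job is handed in; nothing more can be done
None
```

The job is handed in at about 25 s on the clock, within the 56 s limit; no verdict was reported.

- **Vent button:** I pressed it with the shut fingertips to z = 0.0556 m, against its stop with 32 N on the tool. The next pictures showed it sprung back up.
- **Collar:** I rolled the shut fingertips anticlockwise round the outside of the rim. The mark passed the pointer once, and I stopped the second time it came round. The fingers slipped for part of the first turn, so I followed the mark with the cameras and did not rely on how far the fingers had travelled.
- **Alignment:** The last checks put the mark at −27° to −29° and the pointer at −27° to −28°, so they are lined up to about 1°. The exceptions are the side camera's radial reading of the pointer (−33°) and its pointer-to-mark line (−25°), which disagree with the other views. I put that down to small calibration errors over a short bar.
- **Everything else:** In the final scene picture the jar, bottle and lid are where they were at the start. The gripper ended clear at z = 0.21 m, with the force reading near zero.

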